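# Isolate the finned adapter and discharge it

### The job

Make the finned power adapter safe to work on: find which outlet of the four-way strip it is plugged into and push that outlet's paddle fully over to off (away from the robot), leaving the other three outlets on. Only then push the round plunger of the discharge box all the way down, hold it there for about a second and let it come back up. Do not shift any of the loose things on the bench.

Things in the scene. Friction and masses are not known exactly. Their poses are not given: they have to be found in the camera images.
- strip: Four-way outlet strip, fixed: aluminium base 200 (x) by 300 (y) by 20 mm high with four grey switch housings (100 along x, 58 wide, tops 66 mm above the bench) and beyond each (+x) a white socket pad. Origin: on the bench under the middle of the row of paddle pivots; x points from paddles to sockets (away from the robot), y along the row to the left. Its place and yaw (up to 0.2 rad) vary.
- paddle_1 (a joint): Paddle of socket 1: black blade 85 mm long from its pivot, 12 mm thick, outer 45 mm 30 mm wide. Pivot along strip y, 65 mm above the bench at strip x = 0, y = +105 mm (paddles 70 mm apart). Rad: 0 = on, leaning 0.6 towards the robot (-x); 1.2 = fully off, leaning 0.6 away (+x), at its stop; tip 135 mm high at both ends, 150 upright. No spring; 0.14 N m of friction holds it.
- socket_1 (a point): Centre of the top face of the first (leftmost seen from the robot, at +y of the strip) socket pad, 24 mm above the bench, 95 mm beyond (+x) the pivot of paddle 1, in line with it; the unit standing on this pad is fed through paddle 1.
- paddle_2 (a joint): Paddle of socket 2: black blade 85 mm long from its pivot, 12 mm thick, outer 45 mm 30 mm wide. Pivot along strip y, 65 mm above the bench at strip x = 0, y = +35 mm (paddles 70 mm apart). Rad: 0 = on, leaning 0.6 towards the robot (-x); 1.2 = fully off, leaning 0.6 away (+x), at its stop; tip 135 mm high at both ends, 150 upright. No spring; 0.14 N m of friction holds it.
- socket_2 (a point): Centre of the top face of the second socket pad, 24 mm above the bench, 95 mm beyond (+x) the pivot of paddle 2, in line with it; the unit standing on this pad is fed through paddle 2.
- paddle_3 (a joint): Paddle of socket 3: black blade 85 mm long from its pivot, 12 mm thick, outer 45 mm 30 mm wide. Pivot along strip y, 65 mm above the bench at strip x = 0, y = -35 mm (paddles 70 mm apart). Rad: 0 = on, leaning 0.6 towards the robot (-x); 1.2 = fully off, leaning 0.6 away (+x), at its stop; tip 135 mm high at both ends, 150 upright. No spring; 0.14 N m of friction holds it.
- socket_3 (a point): Centre of the top face of the third socket pad, 24 mm above the bench, 95 mm beyond (+x) the pivot of paddle 3, in line with it; the unit standing on this pad is fed through paddle 3.
- paddle_4 (a joint): Paddle of socket 4: black blade 85 mm long from its pivot, 12 mm thick, outer 45 mm 30 mm wide. Pivot along strip y, 65 mm above the bench at strip x = 0, y = -105 mm (paddles 70 mm apart). Rad: 0 = on, leaning 0.6 towards the robot (-x); 1.2 = fully off, leaning 0.6 away (+x), at its stop; tip 135 mm high at both ends, 150 upright. No spring; 0.14 N m of friction holds it.
- socket_4 (a point): Centre of the top face of the fourth (rightmost seen from the robot, at -y of the strip) socket pad, 24 mm above the bench, 95 mm beyond (+x) the pivot of paddle 4, in line with it; the unit standing on this pad is fed through paddle 4.
- finned_adapter: The power adapter to be made safe: grey plastic, 58 x 50 mm, 82 mm high (the tallest unit), the upper 62 mm being four upright parallel cooling fins (5 mm thick, 10 mm gaps, running along x). Origin at the centre of its underside, on a socket pad, 24 mm above the bench; which socket it is in changes each time. Plugged in firmly: it does not come out.
- block_adapter: Another unit: plain smooth grey block with no fins, 58 x 50 x 45 mm high. Origin at the centre of its underside, on a socket pad, 24 mm above the bench; which socket it is in changes each time. Plugged in firmly: it does not come out.
- round_plug: Another unit: round grey plug, 52 mm across, 55 mm high, tapering to the top. Origin at the centre of its underside, on a socket pad, 24 mm above the bench; which socket it is in changes each time. Plugged in firmly: it does not come out.
- flat_plug: Another unit: flat grey plug 58 x 50 x 24 mm with a low wire-like pull loop on top. Origin at the centre of its underside, on a socket pad, 24 mm above the bench; which socket it is in changes each time. Plugged in firmly: it does not come out.
- discharge_box: Discharge box, fixed: grey box 90 x 90 x 55 mm high with a steel collar and a round plunger on top and two small brass terminals on the side towards the robot. Origin at the centre of its underside. It stands to the left or to the right of the strip; the blue soldering station stands on the other side.
- plunger (a joint): Travel of the sprung discharge plunger, straight down, in m: 0 = up, 0.015 = all the way down at its stop. A spring pushes it back up: about 3 N at the start of the stroke, 9 N at the bottom.
- plunger_top (a point): Centre of the top face of the plunger's black mushroom head (56 mm across, 14 mm thick, flat top 40 mm across). 98 mm above the bench when up, 83 mm when fully down.
- solder_station: Bystander: blue soldering station 90 x 90 x 78 mm high, fixed, with a black knob. Origin under its centre.
- transformer: Bystander, loose: white wound toroidal transformer, 92 mm across, 38 mm high, between strip and robot. Origin under its centre.
- screwdriver: Bystander, loose: screwdriver lying in front of the strip, across the robot's view. Origin under its middle.
- spool: Bystander, loose: metal solder spool, 60 mm across, 50 mm high, standing. Origin under its centre.
- flux_jar: Bystander, loose: jar, 60 mm across, 70 mm high. Origin under its centre.
- multimeter: Bystander, loose: yellow multimeter lying flat, 85 x 170 x 43 mm, far to the right. Origin under its centre.
- heatsink: Bystander, loose: bare aluminium heat sink lying on the bench itself (not plugged in), 60 x 100 x 38 mm. Origin under its centre.
- mug: Bystander, loose: white mug, 80 mm across, 90 mm high, far to the left. Origin under its centre.

How it is judged:
On the way, in this order (a step that is already met when the one before it is completed fails the run):
1. the paddle of the outlet that holds the finned adapter is fully off (beyond 1.1 rad), the other three on (((horizontal distance between finned_adapter and socket_1 below 0.02 m and value of joint paddle_1 above 1.1 rad and value of joint each of paddle_2, paddle_3, paddle_4 below 0.15 rad) or (horizontal distance between finned_adapter and socket_2 below 0.02 m and value of joint paddle_2 above 1.1 rad and value of joint each of paddle_1, paddle_3, paddle_4 below 0.15 rad) or (horizontal distance between finned_adapter and socket_3 below 0.02 m and value of joint paddle_3 above 1.1 rad and value of joint each of paddle_1, paddle_2, paddle_4 below 0.15 rad) or (horizontal distance between finned_adapter and socket_4 below 0.02 m and value of joint paddle_4 above 1.1 rad and value of joint each of paddle_1, paddle_2, paddle_3 below 0.15 rad))), for 0.2 s.
2. with that outlet off, the discharge plunger is all the way down (beyond 13 mm of its 15 mm) and held there 0.6 s (((horizontal distance between finned_adapter and socket_1 below 0.02 m and value of joint paddle_1 above 1.1 rad and value of joint each of paddle_2, paddle_3, paddle_4 below 0.15 rad) or (horizontal distance between finned_adapter and socket_2 below 0.02 m and value of joint paddle_2 above 1.1 rad and value of joint each of paddle_1, paddle_3, paddle_4 below 0.15 rad) or (horizontal distance between finned_adapter and socket_3 below 0.02 m and value of joint paddle_3 above 1.1 rad and value of joint each of paddle_1, paddle_2, paddle_4 below 0.15 rad) or (horizontal distance between finned_adapter and socket_4 below 0.02 m and value of joint paddle_4 above 1.1 rad and value of joint each of paddle_1, paddle_2, paddle_3 below 0.15 rad)) and value of joint plunger above 0.013 m), for 0.6 s.
At the end, for the whole second after the job is handed in: The paddle of the finned adapter's outlet is beyond 1.1 rad (off), the other three paddles are below 0.15 rad (on), the plunger is back up (within 2 mm), and no loose bystander is more than 30 mm from where it began (((horizontal distance between finned_adapter and socket_1 below 0.02 m and value of joint paddle_1 above 1.1 rad and value of joint each of paddle_2, paddle_3, paddle_4 below 0.15 rad) or (horizontal distance between finned_adapter and socket_2 below 0.02 m and value of joint paddle_2 above 1.1 rad and value of joint each of paddle_1, paddle_3, paddle_4 below 0.15 rad) or (horizontal distance between finned_adapter and socket_3 below 0.02 m and value of joint paddle_3 above 1.1 rad and value of joint each of paddle_1, paddle_2, paddle_4 below 0.15 rad) or (horizontal distance between finned_adapter and socket_4 below 0.02 m and value of joint paddle_4 above 1.1 rad and value of joint each of paddle_1, paddle_2, paddle_3 below 0.15 rad)) and value of joint plunger below 0.002 m and not (distance of any of transformer, screwdriver, spool, flux_jar, multimeter, heatsink, mug from where it was at the start of the episode above 0.03 m)); the robot touches nothing.
It fails at once if the plunger is pushed (more than 6 mm) while the finned adapter's outlet is not off (value of joint plunger above 0.006 m and not ((horizontal distance between finned_adapter and socket_1 below 0.02 m and value of joint paddle_1 above 1.1 rad) or (horizontal distance between finned_adapter and socket_2 below 0.02 m and value of joint paddle_2 above 1.1 rad) or (horizontal distance between finned_adapter and socket_3 below 0.02 m and value of joint paddle_3 above 1.1 rad) or (horizontal distance between finned_adapter and socket_4 below 0.02 m and value of joint paddle_4 above 1.1 rad))).
It fails at once if the paddle of another outlet is pushed off (beyond 0.4 rad) ((not (horizontal distance between finned_adapter and socket_1 below 0.02 m) and value of joint paddle_1 above 0.4 rad) or (not (horizontal distance between finned_adapter and socket_2 below 0.02 m) and value of joint paddle_2 above 0.4 rad) or (not (horizontal distance between finned_adapter and socket_3 below 0.02 m) and value of joint paddle_3 above 0.4 rad) or (not (horizontal distance between finned_adapter and socket_4 below 0.02 m) and value of joint paddle_4 above 0.4 rad)).
It fails at once if a loose bystander is shifted by more than 30 mm (distance of any of transformer, screwdriver, spool, flux_jar, multimeter, heatsink, mug from where it was at the start of the episode above 0.03 m).
It also fails if it takes over 43 s, if anything falls off the work surface, if the arm or the gripper's body presses on something with over 40 N, if the wrist force passes 120 N, or if a joint passes its speed limit or range.

### The arm

A 6-joint arm with a two-finger parallel gripper is mounted at the origin on the work surface. World frame = base frame: x ahead of the robot, y to its left, z up, the work surface at z = 0. Lengths are in m, angles in rad, forces in N, time in s.
With the tool pointing down it reaches from about 0.3 to 0.875 m from the base axis. Payload 6.4 kg.
Tool frame: the origin (TCP) lies at the very end of the fingers, on their centre line; the grasp point (between the pads) lies 19 mm behind it (ctrl.hold_point_z is the distance from the TCP to the grasp point, in m); y points along the fingers, x is the direction in which the jaws open and shut, and the axes are right-handed (so a half turn about y gives the same grasp; the last joint's range is limited). The gripper opens to 85 mm and grips with 20 to 120 N. Pads are 22 mm wide; open, the fingers measure 114 mm over their backs; the gripper's body (76 mm by 85 mm) begins 54 mm behind the grasp point. The pads swing forward as they close: fully open they stand 13 mm farther back than shut.
Start: joints at [1.008, 0.181, 1.607, -0, 1.354, -0.206], TCP at [0.201, 0.539, 0.231] pointing down, gripper open.
Joint ranges: [-2.99, 2.99], [-0.89, 2.07], [0.3, 2.58], [-1.14, 4.28], [0, 2.63], [-3.12, 3.12]. Speed limits (rad/s): [2.57, 2.57, 3.01, 3.14, 3.14, 3.14].

### API

Orientations are given as a unit quaternion [w, x, y, z].
In Python, from bench import ctrl, imaging gives the robot as it stands.
- The arm moves only by the shell command python3 -m jog 'ROWS'. ROWS is JSON, a list of rows, each a list of 3 entries, a list of its own where there are three numbers: the shift along the tool's x, y, z in cm, then the turn, a rotation vector about the tool's x, y, z in rad, then the finger opening in cm, from 0 to 8.54. A call has 1 to 12 rows; each row shifts and turns the pose as measured when the row begins, along the tool's axes as they then stand; what a row does not reach is not made up. A row lasts 1/12 s, in which the tool goes at most 41.7 mm and 7.16 degrees, less where a joint would pass 70% of its speed; a pose out of reach is approached as far as the arm can. A call is refused whole if a number of a shift passes 4.17 or a number of a turn 0.125, either way. A call with a gripper value outside its range is refused whole. The fingers move at their own pace and stop on an object; the grip force is fixed at half the most. Time passes only in rows, so rows that do not move let the fingers close. It gives the time, the measured TCP pose, the force and the opening at its end, in the units of the state.
- ctrl.get_obs(): the state, without advancing time (a new reading comes with each control period).
- imaging.camera(name): name is "scene" or "top" or "wrist"; returns a dict with "frame" (420x560x3 uint8, red, green, blue), "depth" (420x560 float32, m along the optical axis (not along the pixel's ray), 0 where there is no reading), "K" (3x3 intrinsics, pixels), "k1" (the pictures are not rectified: a ray, as slopes to the right and down, at radius r is drawn at 1 + k1 r^2 times it, then the intrinsics apply), "R" (3x3) and "t" (3): a world point X has camera coordinates R X + t. Camera axes: x right, y down, z forward; pixel columns grow to the right and rows downward; lengths in m; the calibration is good to about 2 mm. A picture is of the moment at which its call begins.
- ctrl.hand_in(): hands the job in, once; it reports no verdict.
The state is a dict: "time_s": time; "q": joint angles; "dq": joint speeds; "joint_efforts": joint torques, N m; "eef_pos": TCP position; "eef_rot": TCP orientation; "wrist_force": force on the tool from outside, world axes, zero at the start; "torque": the same for the moment, N m; "opening": opening from 0.0 (shut) to 1.0 (fully open).
Only numpy, scipy, OpenCV 4.12 (cv2) and the standard library are available. Lean on these libraries where they do the work, as an engineer would, in place of code of your own. Each camera call takes 0.05 s, during which the arm holds its last target. There are 200 camera calls.

## Working session

There is one attempt and no reset: what is moved stays moved. The work goes in short steps, Python scripts to look and compute and a shell command to move; the robot and the scene stay as the last step left them, time stands still between calls to the robot, and variables do not carry over. Pictures are saved under pics/ and viewed, about 8 in all and at most 12, crops included, and the job is handed in when it is done.

```bash
ls; mkdir -p pics; cat > h.py <<'E'
import numpy as np, cv2
from bench import ctrl, imaging
def pts(c):
    h,w=c["depth"].shape; u,v=np.meshgrid(np.arange(w),np.arange(h))
    p=cv2.undistortPoints(np.stack([u.ravel(),v.ravel()],1).astype(np.float64)[:,None],c["K"],np.array([c["k1"],0,0,0,0.]))[:,0]
    d=c["depth"].ravel()[:,None]
    X=np.hstack([p,np.ones((len(p),1))])*d
    W=(X-c["t"])@c["R"]; W[d[:,0]==0]=np.nan
    return W.reshape(h,w,3)
def save(c,n): cv2.imwrite("pics/"+n+".png",c["frame"][...,::-1])
E
python3 - <<'E'
from h import *
a=imaging.camera("scene");b=imaging.camera("top");save(a,"s0");save(b,"t0")
import pickle;pickle.dump((a,b),open("c0.pkl","wb"))
print(a["k1"],a["K"],(b["depth"]>0).mean())
o=ctrl.get_obs();print(o["time_s"],o["eef_pos"],o["eef_rot"],o["opening"])
E
```

```text
pics
-0.0893773978240004 [[480.14669456   0.         277.37513371]
 [  0.         480.14669456 207.43202506]
 [  0.           0.           1.        ]] 0.9961011904761905
0.1 [0.20055533 0.53835969 0.23045713] [-0.58056049  0.58101795  0.40283342 -0.4038476 ] 0.9977552034561324
```

View pics/s0.png

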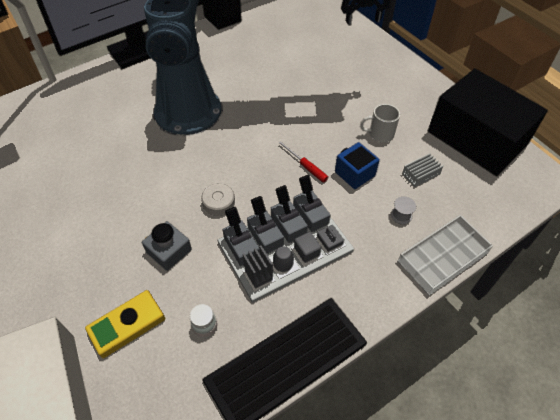

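View pics/t0.png

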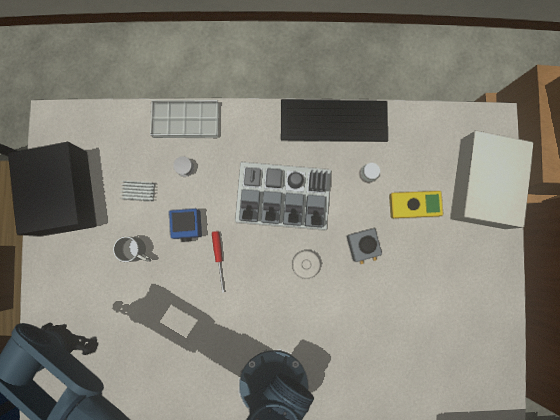

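The scene view (from the far side) shows the fins at (257,265) and the discharge box at (165,243). The top view has the fins at (320,180), the rightmost socket, so outlet 4, and the plunger at (367,244). The transformer at (306,264) is in front of the strip.

```bash
python3 - <<'E'
from h import *
import pickle
for n,c in zip("st",pickle.load(open("c0.pkl","rb"))):
    P=pts(c); z=P[...,2]
    reg=dict(s=(slice(170,300),slice(210,350)),t=(slice(155,235),slice(230,335)))[n]
    for lo,hi in ((.118,.16),(.09,.115)):
        m=np.zeros(z.shape,np.uint8); m[reg]=((z>lo)&(z<hi))[reg]
        k,l,s,_=cv2.connectedComponentsWithStats(m)
        for i in range(1,k):
            if s[i,4]>3:
                Q=P[l==i]; print(n,lo,s[i],Q.mean(0).round(3),Q.min(0).round(3),Q.max(0).round(3))
    # base plate
    m=np.zeros(z.shape,bool); m[reg]=((z>.012)&(z<.03)&(c["frame"].min(2)>110))[reg]
    r=cv2.minAreaRect(P[m][:,:2].astype(np.float32)); print("base",r)
    reg2=dict(s=(slice(215,275),slice(135,195)),t=(slice(220,270),slice(340,390)))[n]
    q=P[reg2].reshape(-1,3)
    for lo,hi in ((.09,.11),(.05,.06)):
        w=q[(q[:,2]>lo)&(q[:,2]<hi)]
        if len(w)>3: print("box",lo,len(w),w.mean(0).round(3),cv2.minAreaRect(w[:,:2].astype(np.float32)),np.median(w[:,2]))
    reg3=dict(s=(slice(180,218),slice(198,240)),t=(slice(248,282),slice(288,325)))[n]
    q=P[reg3].reshape(-1,3); w=q[q[:,2]>.02]; print("transf",w.min(0),w.max(0))
E
```

```text
s 0.118 [299 175  13  13 115] [0.54  0.08  0.129] [0.528 0.067 0.118] [0.551 0.096 0.139]
s 0.118 [276 185  13  14 125] [0.537 0.011 0.13 ] [ 0.525 -0.004  0.118] [0.548 0.027 0.141]
s 0.118 [251 196  13  14 130] [ 0.531 -0.059  0.13 ] [ 0.518 -0.073  0.118] [ 0.543 -0.041  0.142]
s 0.118 [225 207  14  14 131] [ 0.524 -0.128  0.13 ] [ 0.512 -0.142  0.118] [ 0.535 -0.111  0.141]
s 0.09 [301 185  12  13  88] [0.556 0.079 0.105] [0.542 0.065 0.091] [0.568 0.096 0.115]
s 0.09 [278 195  12  15  85] [0.552 0.009 0.105] [ 0.541 -0.004  0.09 ] [0.564 0.026 0.115]
s 0.09 [254 207  12  14  85] [ 0.547 -0.06   0.104] [ 0.535 -0.074  0.09 ] [ 0.559 -0.045  0.115]
s 0.09 [228 216  13  16  94] [ 0.54  -0.129  0.104] [ 0.527 -0.142  0.091] [ 0.551 -0.112  0.115]
s 0.09 [260 246  13  22  86] [ 0.659 -0.116  0.103] [ 0.628 -0.12   0.09 ] [ 0.687 -0.111  0.11 ]
s 0.09 [254 248  13  23  90] [ 0.657 -0.131  0.103] [ 0.627 -0.136  0.09 ] [ 0.686 -0.126  0.111]
s 0.09 [248 251  14  23  91] [ 0.656 -0.146  0.103] [ 0.625 -0.15   0.09 ] [ 0.684 -0.14   0.109]
s 0.09 [243 253  13  24  87] [ 0.656 -0.161  0.1
[... 1548 characters left out ...]
   7  30] [ 0.55  -0.059  0.106] [ 0.54  -0.073  0.09 ] [ 0.56  -0.046  0.115]
t 0.09 [311 212  10   7  30] [ 0.543 -0.127  0.105] [ 0.534 -0.141  0.091] [ 0.554 -0.113  0.115]
base ((0.6165282726287842, -0.02889922261238098), (0.3004382252693176, 0.2011783868074417), 85.35576629638672)
box 0.09 229 [ 0.454 -0.289  0.098] ((0.45361465215682983, -0.2895238399505615), (0.04842211678624153, 0.052607081830501556), 89.78113555908203) 0.09756823110596403
box 0.05 469 [ 0.455 -0.286  0.055] ((0.45445680618286133, -0.2893702983856201), (0.09005638211965561, 0.08858124911785126), 15.881922721862793) 0.05489489423084427
transf [ 0.3465749  -0.14851686  0.02579825] [ 0.436371   -0.05817626  0.04823155]
```

```bash
cat > rel.py <<'E'
import sys
from h import *
from scipy.spatial.transform import Rotation as R
o=ctrl.get_obs(); r=R.from_quat(np.roll(o["eef_rot"],-1)); M=r.as_matrix()
print("t",o["time_s"],"pos",np.round(o["eef_pos"],4),"F",np.round(o["wrist_force"],1),"open",round(o["opening"],2),"q",np.round(o["q"],2))
print("cols tool axes in world\n",M.round(3))
if len(sys.argv)>3:
    print("shift cm",(M.T@(np.array(list(map(float,sys.argv[1:4])))-o["eef_pos"])*100).round(2))
if len(sys.argv)>4: # desired heading of tool x, pointing down
    a=float(sys.argv[4]); x=np.array([np.cos(a),np.sin(a),0]); z=np.array([0,0,-1.]); D=np.stack([x,np.cross(z,x),z],1)
    print("turn",(r.inv()*R.from_matrix(D)).as_rotvec().round(3))
E
python3 rel.py 0.43 -0.118 0.2 -0.077; python3 rel.py 0.43 -0.118 0.2 1.494
```

```text
t 0.1 pos [0.2006 0.5384 0.2305] F [0.5 0.3 0.1] open 1.0 q [ 1.01  0.18  1.61 -0.    1.35 -0.21]
cols tool axes in world
 [[ 0.349 -0.001 -0.937]
 [ 0.937 -0.001  0.349]
 [-0.002 -1.     0.   ]]
shift cm [-53.48   3.12 -44.42]
turn [-1.328  1.002  0.999]
t 0.1 pos [0.2006 0.5384 0.2305] F [0.5 0.3 0.1] open 1.0 q [ 1.01  0.18  1.61 -0.    1.35 -0.21]
cols tool axes in world
 [[ 0.349 -0.001 -0.937]
 [ 0.937 -0.001  0.349]
 [-0.002 -1.     0.   ]]
shift cm [-53.48   3.12 -44.42]
turn [-1.56  -0.219 -0.221]
```

```bash
sed -i 's/z=np.array.*$/y=np.array([0,0,-1.]); D=np.stack([x,y,np.cross(x,y)],1)/' rel.py
python3 -m jog '[[[-3,0,-2.5],[0,0,0],0],[[-3,0,-2.5],[0,0,0],0],[[-3,0,-2.5],[0,0,0],0],[[-3,0,-2.5],[0,0,0],0],[[-3,0,-2.5],[0,0,0],0],[[-3,0,-2.5],[0,0,0],0],[[-3,0,-2.5],[0,0,0],0],[[-3,0,-2.5],[0,0,0],0],[[-3,0,-2.5],[0,0,0],0],[[-3,0,-2.5],[0,0,0],0],[[-3,0,-2.5],[0,0,0],0],[[-3,0,-2.5],[0,0,0],0]]'
python3 rel.py 0.43 -0.118 0.2 1.494
```

```text
time_s: 1.1
eef_pos: [0.3561, 0.0834, 0.2254]
eef_rot: [-0.577, 0.578, 0.406, -0.41]
wrist_force: [2.3, 0.4, 0.1]
opening: -0.002
t 1.1 pos [0.3561 0.0834 0.2254] F [2.3 0.4 0.1] open -0.0 q [-0.09 -0.32  2.09 -0.    1.38 -1.32]
cols tool axes in world
 [[ 0.334 -0.005 -0.942]
 [ 0.942 -0.004  0.334]
 [-0.005 -1.     0.003]]
shift cm [-16.5    2.59 -13.7 ]
turn [-0.004 -0.264 -0.005]
```

```bash

python3 -m jog '[[[-3,0.4,-2.5],[0,0,0],0],[[-3,0.4,-2.5],[0,0,0],0],[[-3,0.4,-2.5],[0,0,0],0],[[-3,0.4,-2.5],[0,0,0],0],[[-3,0.4,-2.5],[0,0,0],0],[[0,0,0],[0,-0.1,0],0],[[0,0,0],[0,-0.1,0],0],[[0,0,0],[0,-0.1,0],0],[[0,0,0],[0,0,0],0]]'
python3 rel.py 0.435 -0.12 0.113 1.494
```

```text
time_s: 1.85
eef_pos: [0.4246, -0.1198, 0.2037]
eef_rot: [-0.51, 0.511, 0.487, -0.491]
wrist_force: [0.2, -0.4, 0.4]
opening: 0.002
t 1.85 pos [ 0.4246 -0.1198  0.2037] F [ 0.2 -0.4  0.4] open 0.0 q [-0.54 -0.1   1.96 -0.01  1.29 -2.07]
cols tool axes in world
 [[ 0.043 -0.004 -0.999]
 [ 0.999 -0.005  0.043]
 [-0.005 -1.     0.004]]
shift cm [ 0.07  9.06 -1.07]
turn [-0.004  0.034 -0.005]
```

```bash

python3 -m jog '[[[0,3,0],[0,0.03,0],0],[[-0.3,3,0],[0,0,0],0],[[-0.3,3,0],[0,0,0],0],[[0,0,0],[0,0,0],0]]'
python3 rel.py 0.59 -0.135 0.113 1.494
python3 - <<'E'
from h import *
c=imaging.camera("scene"); cv2.imwrite("pics/s1.png",cv2.resize(c["frame"][140:320,120:360,::-1],None,fx=3,fy=3))
E
```

```text
time_s: 2.18
eef_pos: [0.4255, -0.127, 0.113]
eef_rot: [-0.519, 0.523, 0.477, -0.479]
wrist_force: [-0.9, 1.4, -0.8]
opening: 0.001
t 2.1833 pos [ 0.4255 -0.127   0.113 ] F [-0.9  1.4 -0.8] open 0.0 q [-0.55  0.03  2.03 -0.01  1.07 -2.04]
cols tool axes in world
 [[ 0.086  0.002 -0.996]
 [ 0.996 -0.008  0.086]
 [-0.008 -1.    -0.002]]
shift cm [  0.62   0.03 -16.46]
turn [ 0.002 -0.009 -0.008]
```

View pics/s1.png

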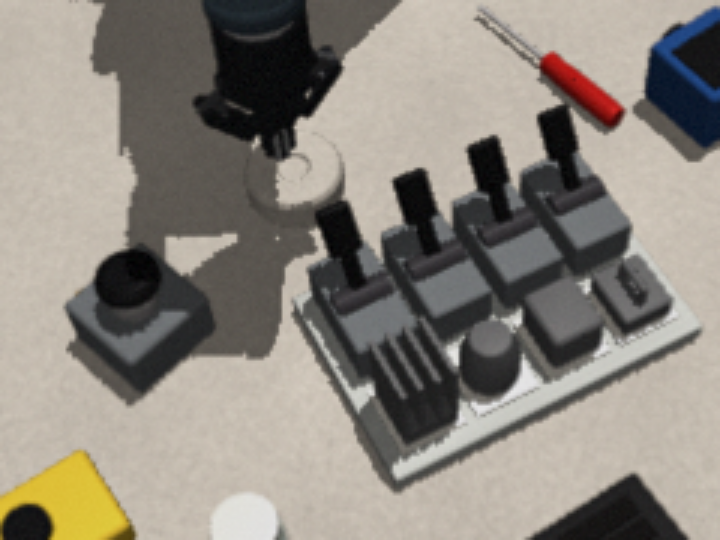

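Finger is lined up just short of paddle 4 (340,230 in the crop), and the finned unit at (415,380) is behind it. The knuckles spread sideways, so I'll check how high they sit compared with paddle 3's tip.

```bash
python3 - <<'E'
from h import *
e=ctrl.get_obs()["eef_pos"]
for n in("scene","top"):
    q=pts(imaging.camera(n)).reshape(-1,3); q=q[np.abs(q[:,:2]-e[:2]).max(1)<.075]
    for lo in np.arange(.06,.22,.01):
        w=q[(q[:,2]>lo)&(q[:,2]<lo+.01)]
        if len(w)>2: print(n,lo.round(2),len(w),(w.min(0)-e)[:2].round(3),(w.max(0)-e)[:2].round(3))
E
```

```text
scene 0.12 21 [ 0.004 -0.013] [0.013 0.011]
scene 0.13 28 [-0.003 -0.015] [0.013 0.013]
scene 0.14 29 [-0.007 -0.014] [0.012 0.011]
scene 0.15 23 [ 0.    -0.014] [0.012 0.021]
scene 0.16 80 [-0.014 -0.038] [0.016 0.033]
scene 0.17 107 [-0.018 -0.041] [0.017 0.043]
scene 0.18 89 [-0.015 -0.049] [0.018 0.049]
scene 0.19 97 [-0.001 -0.058] [0.018 0.058]
scene 0.2 158 [-0.019 -0.061] [0.02  0.061]
scene 0.21 132 [-0.016 -0.059] [0.022 0.059]
top 0.2 3 [0.015 0.057] [0.018 0.06 ]
```

```bash

python3 -m jog '[[[0.1,-0.1,-2],[0,0,0],0],[[0.1,-0.1,-2],[0,0,0],0],[[0.1,-0.1,-2],[0,0,0],0],[[0.1,-0.1,-2],[0,0,0],0],[[0.1,0,-2],[0,0,0],0],[[0,0,-2],[0,0,0],0],[[0,0,-1.5],[0,0,0],0],[[0,0,0],[0,0,0],0]]'
python3 rel.py 0.585 -0.135 0.117 1.494
python3 - <<'E'
from h import *
c=imaging.camera("scene"); cv2.imwrite("pics/s2.png",cv2.resize(c["frame"][140:320,180:360,::-1],None,fx=3,fy=3))
E
```

```text
time_s: 3.0
eef_pos: [0.5763, -0.1367, 0.145]
eef_rot: [-0.509, 0.534, 0.479, -0.476]
wrist_force: [-0.9, -0.4, 1.2]
opening: -0.002
t 3.0 pos [ 0.5763 -0.1367  0.145 ] F [-0.9 -0.4  1.2] open -0.0 q [-0.43  0.29  1.66 -0.01  1.16 -1.91]
cols tool axes in world
 [[ 0.089  0.026 -0.996]
 [ 0.996 -0.023  0.088]
 [-0.021 -0.999 -0.028]]
shift cm [ 0.31  2.82 -0.77]
turn [ 0.028 -0.012 -0.021]
```

View pics/s2.png

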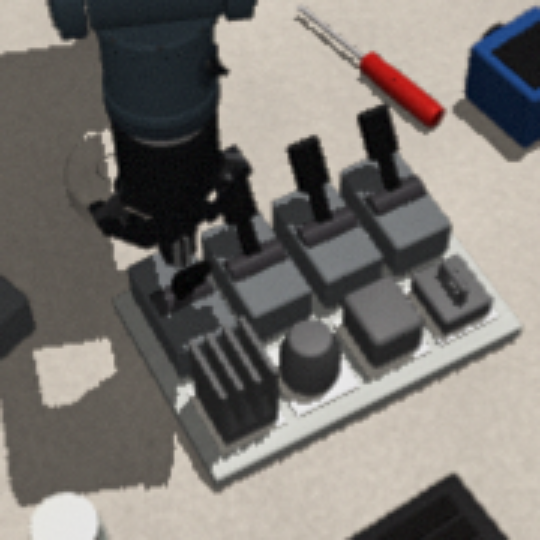

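Finger rose to z = 0.145 on the way, and paddle 4 (crop 190,280) is over most of the way. I'll back off, lower, then finish the push slowly.

```bash

python3 -m jog '[[[0,0,2],[0,0,0],0],[[0,0,1],[0.028,0,-0.02],0],[[0,0,0],[0,0,0],0],[[0,1.5,0],[0,0,0],0],[[0,1.4,0],[0,0,0],0],[[0,0,0],[0,0,0],0]]'
python3 rel.py 0.585 -0.135 0.116 1.494
python3 - <<'E'
from h import *
P=pts(imaging.camera("scene")).reshape(-1,3); x=np.array([.997,-.077]);p=np.array([.566,-.130])
d=P[:,:2]-p; u=d@x; v=d@np.array([.077,.997])
for zl in np.arange(.08,.145,.01):
    m=(abs(v)<.016)&(u>-.005)&(u<.061)&(P[:,2]>zl)&(P[:,2]<zl+.01)
    if m.sum(): print(zl.round(2),m.sum(),u[m].min().round(3),u[m].max().round(3))
E
```

```text
time_s: 3.55
eef_pos: [0.5464, -0.1343, 0.1237]
eef_rot: [-0.517, 0.527, 0.479, -0.475]
wrist_force: [-0.8, 0.1, -1.1]
opening: 0.001
t 3.55 pos [ 0.5464 -0.1343  0.1237] F [-0.8  0.1 -1.1] open 0.0 q [-0.45  0.26  1.74 -0.    1.12 -1.93]
cols tool axes in world
 [[ 0.089  0.013 -0.996]
 [ 0.996 -0.007  0.089]
 [-0.006 -1.    -0.013]]
shift cm [ 0.28  0.82 -3.84]
turn [ 0.013 -0.013 -0.006]
0.08 2 0.005 0.007
0.09 7 0.009 0.061
0.1 11 0.012 0.061
0.11 10 0.013 0.021
0.12 14 0.013 0.027
0.13 14 0.017 0.03
0.14 55 0.018 0.032
```

```bash

python3 -m jog '[[[0,0.7,0],[0.013,0,0],0],[[0,0.2,-1],[0,0,0],0],[[0,0.2,-1],[0,0,0],0],[[0.1,0.2,-1],[0,0,0],0],[[0.1,0.2,-0.8],[0,0,0],0],[[0,0,-0.2],[0,0,0],0]]'
python3 rel.py 0.59 -0.135 0.116 1.494
```

```text
time_s: 4.1
eef_pos: [0.5788, -0.137, 0.1143]
eef_rot: [0.526, -0.517, -0.468, 0.486]
wrist_force: [-14.9, 2.7, 15.0]
opening: 0.001
t 4.1 pos [ 0.5788 -0.137   0.1143] F [-14.9   2.7  15. ] open 0.0 q [-0.42  0.37  1.63 -0.02  1.17 -1.9 ]
cols tool axes in world
 [[ 0.088 -0.027 -0.996]
 [ 0.996 -0.008  0.088]
 [-0.01  -1.     0.026]]
shift cm [ 0.29 -0.2  -1.09]
turn [-0.026 -0.011 -0.01 ]
```

```bash

python3 -m jog '[[[0,-0.1,-0.6],[0,0,0],0],[[0,0,-0.2],[0,0,0],0]]'
python3 - <<'E'
from h import *
print(ctrl.get_obs()["wrist_force"])
P=pts(imaging.camera("scene")).reshape(-1,3); x=np.array([.997,-.077]);p=np.array([.566,-.130])
d=P[:,:2]-p; u=d@x; v=d@np.array([.077,.997])
for zl in np.arange(.08,.145,.01):
    m=(abs(v)<.016)&(u>-.005)&(u<.065)&(P[:,2]>zl)&(P[:,2]<zl+.01)
    if m.sum(): print(zl.round(2),m.sum(),u[m].min().round(3),np.median(u[m]).round(3),u[m].max().round(3))
E
```

```text
time_s: 4.27
eef_pos: [0.5783, -0.1369, 0.1148]
eef_rot: [0.532, -0.51, -0.463, 0.492]
wrist_force: [-7.0, 0.1, 8.9]
opening: -0.001
[-7.03375154  0.08648617  8.91494481]
0.08 4 -0.0 0.061 0.064
0.09 4 0.058 0.06 0.061
0.1 12 0.017 0.063 0.065
0.11 8 0.019 0.024 0.034
0.12 30 0.018 0.024 0.045
0.13 78 0.019 0.04 0.048
0.14 16 0.02 0.025 0.041
```

```bash

python3 -m jog '[[[0,-1,2],[0,0,0],0],[[0,-2,3],[-0.03,0,0],0],[[0,-3,3],[0,0,0],0],[[0,-3,2],[0,0,0],0],[[0,0,0],[0,0,0],0]]'
python3 rel.py 0.4542 -0.290 0.2 1.494
python3 - <<'E'
from h import *
c=imaging.camera("scene");cv2.imwrite("pics/s3.png",cv2.resize(c["frame"][140:320,120:360,::-1],None,fx=3,fy=3))
x=np.array([.997,-.077]);y=np.array([.077,.997])
for c in (c,imaging.camera("top")):
  P=pts(c).reshape(-1,3)
  for k,off in enumerate((.21,.14,.07,0)):
    p=np.array([.563,-.131])+off*y; d=P[:,:2]-p; u=d@x; v=d@y
    m=(abs(v)<.016)&(abs(u)<.06)&(P[:,2]>.1)&(P[:,2]<.155)
    if m.sum()>8:
        f=np.polyfit(P[m,2],u[m],1); print(k+1,m.sum(),"lean",np.arctan(f[0]).round(2),"u",u[m].min().round(3),u[m].max().round(3),"zmax",P[m,2].max().round(3))
E
```

```text
time_s: 4.73
eef_pos: [0.4795, -0.1272, 0.2098]
eef_rot: [0.525, -0.517, -0.47, 0.486]
wrist_force: [1.6, 0.1, 0.3]
opening: 0.003
t 4.7333 pos [ 0.4795 -0.1272  0.2098] F [1.6 0.1 0.3] open 0.0 q [-0.49  0.04  1.81 -0.02  1.31 -1.97]
cols tool axes in world
 [[ 0.086 -0.025 -0.996]
 [ 0.996 -0.007  0.086]
 [-0.009 -1.     0.025]]
shift cm [-16.43   1.16   1.09]
turn [-0.025 -0.01  -0.009]
1 192 lean -0.58 u -0.051 -0.018 zmax 0.141
2 204 lean -0.55 u -0.05 -0.016 zmax 0.142
3 209 lean -0.56 u -0.052 -0.018 zmax 0.142
4 85 lean 0.62 u 0.017 0.05 zmax 0.14
1 97 lean -0.64 u -0.05 -0.015 zmax 0.143
2 94 lean -0.64 u -0.048 -0.015 zmax 0.142
3 93 lean -0.66 u -0.049 -0.016 zmax 0.144
4 42 lean 0.54 u 0.028 0.049 zmax 0.143
```

View pics/s3.png

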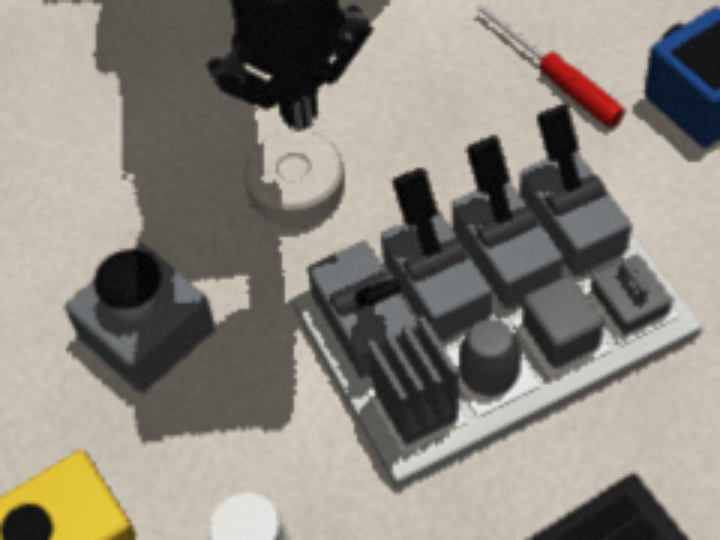

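Paddle 4 leans away by about 0.6, mirroring the other three, so it is fully off; the transformer is unmoved. Now the plunger.

```bash

python3 -m jog '[[[-3.3,0,0.2],[-0.025,0,0],0],[[-3.3,0,0.2],[0,0,0],0],[[-3.3,0,0.2],[0,0,0],0],[[-3.3,0,0.2],[0,0,0],0],[[-3.2,0,0.2],[0,0,0],0],[[0,0,0],[0,0,0],0],[[0,3,0],[0,0,0],0],[[0,3,0],[0,0,0],0],[[0,0,0],[0,0,0],0]]'
python3 rel.py 0.4542 -0.290 0.105 1.494
```

```text
time_s: 5.58
eef_pos: [0.4604, -0.2975, 0.1389]
eef_rot: [-0.52, 0.521, 0.477, -0.481]
wrist_force: [-0.8, 1.6, -2.0]
opening: 0.001
t 5.5833 pos [ 0.4604 -0.2975  0.1389] F [-0.8  1.6 -2. ] open 0.0 q [-0.79  0.22  1.76 -0.01  1.16 -2.27]
cols tool axes in world
 [[ 0.083 -0.003 -0.997]
 [ 0.997 -0.004  0.083]
 [-0.005 -1.     0.003]]
shift cm [0.72 3.39 0.67]
turn [-0.003 -0.006 -0.005]
```

```bash

python3 -m jog '[[[0.7,1,0.7],[0,0,0],0],[[0,2,0],[0,0,0],0],[[0,0.6,0],[0,0,0],0],[[0,0.6,0],[0,0,0],0],[[0,0.6,0],[0,0,0],0],[[0,0.4,0],[0,0,0],0],[[0,0,0],[0,0,0],0]]'
python3 rel.py 0.4542 -0.290 0.083 1.494
```

```text
time_s: 6.17
eef_pos: [0.456, -0.289, 0.0866]
eef_rot: [0.521, -0.518, -0.477, 0.482]
wrist_force: [-4.0, 1.9, 7.2]
opening: 0.001
t 6.1667 pos [ 0.456  -0.289   0.0866] F [-4.   1.9  7.2] open 0.0 q [-0.78  0.29  1.8  -0.01  1.06 -2.27]
cols tool axes in world
 [[ 0.08  -0.009 -0.997]
 [ 0.997 -0.002  0.08 ]
 [-0.002 -1.     0.008]]
shift cm [-0.11  0.36  0.17]
turn [-0.008 -0.003 -0.002]
```

```bash

python3 -m jog '[[[0,0.5,0],[0,0,0],0],[[0,0.4,0],[0,0,0],0],[[0,0.4,0],[0,0,0],0]]'
python3 -m jog '[[[0,0.4,0],[0,0,0],0],[[0,0.4,0],[0,0,0],0],[[0,0.4,0],[0,0,0],0],[[0,0.4,0],[0,0,0],0],[[0,0.4,0],[0,0,0],0],[[0,0.4,0],[0,0,0],0],[[0,0.4,0],[0,0,0],0],[[0,0.4,0],[0,0,0],0],[[0,0.4,0],[0,0,0],0],[[0,0.4,0],[0,0,0],0],[[0,0.4,0],[0,0,0],0],[[0,0.4,0],[0,0,0],0]]'
python3 rel.py
```

```text
time_s: 6.42
eef_pos: [0.4568, -0.2896, 0.0827]
eef_rot: [0.521, -0.517, -0.477, 0.483]
wrist_force: [-16.0, 12.2, 38.7]
opening: -0.001
time_s: 7.42
eef_pos: [0.4567, -0.2895, 0.0828]
eef_rot: [0.522, -0.511, -0.475, 0.49]
wrist_force: [-13.0, 10.6, 30.7]
opening: -0.003
t 7.4167 pos [ 0.4567 -0.2895  0.0828] F [-13.   10.6  30.7] open -0.0 q [-0.77  0.3   1.79 -0.02  1.07 -2.26]
cols tool axes in world
 [[ 0.069 -0.025 -0.997]
 [ 0.998 -0.003  0.069]
 [-0.005 -1.     0.025]]
```

```bash

python3 -m jog '[[[0,-1,0],[0,0,0],0],[[0,-2,0],[0,0,0],0],[[0,-4,0],[0,0,0],0],[[0,-4,0],[0,0,0],0],[[0,-3,4],[0,0,0],0],[[0,0,4],[0,0,0],0],[[0,0,0],[0,0,0],0],[[0,0,0],[0,0,0],0]]'
python3 - <<'E'
from h import *
import pickle
a0,b0=pickle.load(open("c0.pkl","rb"))
c=imaging.camera("scene");save(c,"s4");t=imaging.camera("top")
x=np.array([.997,-.077]);y=np.array([.077,.997])
for c in (c,t):
  P=pts(c).reshape(-1,3)
  for k,off in enumerate((.21,.14,.07,0)):
    d=P[:,:2]-(np.array([.563,-.131])+off*y); u=d@x; v=d@y
    m=(abs(v)<.016)&(abs(u)<.06)&(P[:,2]>.1)&(P[:,2]<.155)
    if m.sum()>8: print(k+1,"lean",np.arctan(np.polyfit(P[m,2],u[m],1)[0]).round(2),"u",u[m].min().round(3),u[m].max().round(3))
  q=P[np.hypot(P[:,0]-.454,P[:,1]+.29)<.018]; q=q[q[:,2]<.13]; print("plunger z",np.median(q[:,2]),len(q))
d=cv2.absdiff(t["frame"],b0["frame"]).max(2); d=((d>40)*255).astype(np.uint8)[100:290,110:460]
k,l,s,_=cv2.connectedComponentsWithStats(d); print([list(r+np.array([110,100,0,0,0])) for r in s[1:] if r[4]>15])
print(ctrl.get_obs()["wrist_force"])
E
```

```text
time_s: 8.08
eef_pos: [0.3897, -0.2855, 0.2344]
eef_rot: [0.517, -0.515, -0.476, 0.491]
wrist_force: [0.6, -0.2, 0.1]
opening: -0.0
1 lean -0.6 u -0.052 -0.016
2 lean -0.56 u -0.05 -0.017
3 lean -0.56 u -0.051 -0.019
4 lean 0.62 u 0.017 0.05
plunger z 0.09758802365245567 174
1 lean -0.65 u -0.05 -0.014
2 lean -0.62 u -0.048 -0.015
3 lean -0.61 u -0.049 -0.015
4 lean 0.63 u 0.014 0.052
plunger z 0.09836204257439614 106
[[np.int64(313), np.int64(191), np.int64(16), np.int64(16), np.int64(149)], [np.int64(311), np.int64(214), np.int64(12), np.int64(12), np.int64(121)], [np.int64(333), np.int64(226), np.int64(112), np.int64(64), np.int64(3752)], [np.int64(367), np.int64(253), np.int64(9), np.int64(5), np.int64(21)], [np.int64(149), np.int64(284), np.int64(18), np.int64(6), np.int64(73)]]
[ 0.3693157  -0.43114413  0.70866995]
```

View pics/s4.png

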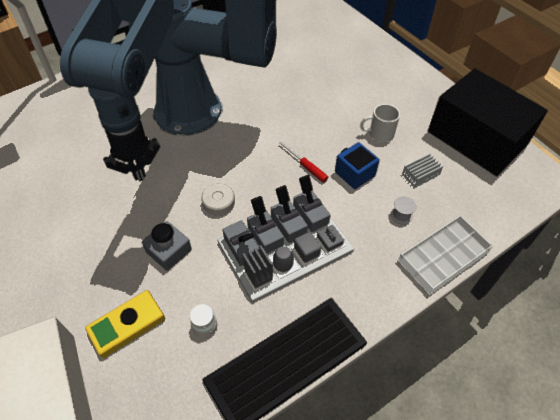

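The arm is clear of everything. Paddle 4 is off, 1–3 are on, the plunger head at (162,235) is back up, and the loose things sit where they did in the first picture.

```bash
python3 -c "
from bench import ctrl
print(ctrl.hand_in())"
```

```text
the job is handed in; nothing more can be done
None
```

The job is done and handed in, at about 8 s of the 43 s allowed. The finned adapter was in outlet 4, the rightmost seen from the robot. I pushed paddle 4 to its stop, then held the plunger at its stop for just over a second and let it up.

**Problem on the way:** the first push on paddle 4 stopped short because the fingertip rode up to z = 0.145 m. I backed off, lowered the finger and pushed again until it reached the stop.

**Last checks:**
- **Paddles:** paddle 4 leans about 0.62 rad away from the robot. The other three still lean 0.56–0.65 rad towards it; the two cameras differ by up to about 0.06 rad.
- **Plunger:** the finger stood at z = 0.083 m while holding, which is the bottom of the stroke. The push went just under 40 N upward at most (about 43 N in all), on the fingertips rather than the gripper body. Afterwards the top read 0.098 m, fully up.
- **Loose things:** none had visibly moved. Changes in the top view were at paddle 4, around the plunger box where the arm and its shadow now are, and one small patch at the lower left that I took to be the arm's shadow but did not check.
- **Robot:** it is clear of everything, with wrist force under 1 N.

No final check failed.

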